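# Scan the tint label on the paint can

### The arm

A 7-joint arm with a two-finger parallel gripper is mounted at the origin on the work surface. World frame = base frame: x ahead of the robot, y to its left, z up, the work surface at z = 0. Lengths are in m, angles in degrees, forces in N, time in s.
With the tool pointing down it reaches from about 0.425 to 0.875 m from the base axis. Payload 9.9 kg.
Tool frame: the origin (TCP) lies at the very end of the fingers, on their centre line; the grasp point (between the pads) lies 19 mm behind it; z points along the fingers, y is the line along which they close (so a half turn about z gives the same grasp; the last joint's range is limited). The gripper opens to 85 mm and grips with 20 to 120 N. Pads are 22 mm wide; open, the fingers measure 114 mm over their backs; the gripper's body (76 mm by 85 mm) begins 54 mm behind the grasp point. The pads swing forward as they close: fully open they stand 13 mm farther back than shut.
Start: joints at [66.36, 32.985, 1.427, 82.34, -0.859, 64.687, -3.237], TCP at [0.218, -0.639, 0.231] pointing down, gripper open.
Joint ranges: [-157.87, 157.87], [-19.46, 123.44], [-87.15, 90], [11.01, 140.99], [-62.26, 242.26], [9.8, 113.94], [-161.44, 161.44]. Speed limits (degrees/s): [127.2, 127.2, 172.46, 172.46, 180, 180, 180].

### API

Orientations are given as [roll, pitch, yaw] about the fixed x, y, z axes, in that order (R = Rz(yaw) Ry(pitch) Rx(roll)).
In Python, from plant import env, snapshot, calibration, sign_off gives the robot as it stands. The module is installed in compiled form; this text tells all that it offers.
- The arm moves only by the tool drive_tool, never from a script. Its argument "moves" is a list of rows, each a list of 3 entries, a list of its own where there are three numbers: the opening, from 0 (shut) to 1 (fully open), then the shift along the tool's x, y, z in cm, then the turn, a rotation vector about the tool's x, y, z in rad. A call has exactly 10 rows; each row shifts and turns the commanded pose from where the row before left it, along the tool's axes as they then stand; what a row does not reach is not made up. A row lasts 1/8 s, in which the tool goes at most 62.5 mm and 10.7 degrees, less where a joint would pass 70% of its speed; a pose out of reach is approached as far as the arm can. A call is refused whole if a number of a shift passes 6.25 or a number of a turn 0.188, either way. A call with a gripper value outside its range is refused whole. The fingers move at their own pace and stop on an object; "squeeze" is the grip in N (left out, the last holds). Time passes only in rows, so rows that do not move let the fingers close, or fill a call up. It gives the time, the measured TCP pose, the force, the opening and the grip force at its end, in the units of the state.
- env.get_obs(): the state, without advancing time (a new reading comes with each control period).
- snapshot(name): name is "scene" or "top" or "wrist"; returns the picture (420x560x3 uint8, red, green, blue); there is no depth.
- calibration(name): a dict with "mtx" (3x3 intrinsics, pixels), "cam_to_world" (4x4, takes a point from camera to world coordinates); the wrist camera has in their place "mount" (4x4, takes a point from camera to tool coordinates, whose origin is the TCP and whose axes are the flange's). Camera axes: x right, y down, z forward; pixel columns grow to the right and rows downward; lengths in m; the calibration is good to about 2 mm. A picture is of the moment at which its call begins: read the wrist's pose just before it. calibration takes no time and is no camera call.
- sign_off(): hands the job in; it is judged then, once.
The state is a dict: "time_s": time; "qpos": joint angles; "joint_velocities": joint speeds; "joint_efforts": joint torques, N m; "tool_pos": TCP position; "ee_rot": TCP orientation; "contact_force": force on the tool from outside, world axes, zero at the start; "moment": the same for the moment, N m; "grip_width": finger opening in m; "finger_force": force on a finger pad.
Only numpy, scipy, OpenCV 4.12 (cv2) and the standard library are available. Lean on these libraries where they do the work, as an engineer would, in place of code of your own. Each camera call takes 0.05 s, during which the arm holds its last target. There are 200 camera calls.

### The job

Take the cordless bar-code scanner out of its charging cradle and scan the label on the lid of the yellow paint can: turn the scanner nose-down and hold it with its window about 10 cm from the bar code, the beam pointing steeply down at the middle of the code and the aiming line squared to it so that it crosses all the bars. Finish while still holding the scanner there, steady and clear of everything, and leave the cans, the tape and the brush where they stand.

Things in the scene. Friction and masses are not known exactly. Their poses are not given: they have to be found in the camera images.
- scanner: Cordless pistol-shaped bar-code scanner, about 0.19 kg, loose, upright in the cradle. Origin: centre of the underside of its handle; z up the handle, x the side its nose looks to, y its left. Handle grey, 36 mm deep (x), 32 mm wide (y), 122 mm long, yellow trigger in front. White head across its top, nose black with dark red window. Centre of mass near x = 8, z = 96 mm.
- scanner_head (a point): Centre of the scanner's head (scanner frame x = 16, y = 0, z = 139 mm); axes as the scanner's. The head is a box 91 mm long, 41 mm wide (y) with flat parallel sides, 44 mm high; its length rises 8 degrees towards the nose, so it reaches from x = -32 to 64 mm in the scanner frame and its top is at z = 155 (rear) to 168 mm (nose).
- scanner_window (a point): Centre of the window in the nose, 46 mm ahead of the head's centre along the head (scanner frame x = 61.6, y = 0, z = 145.4 mm). Own axes: x is the beam, outward from the nose (8 degrees above the scanner's x); y (= the scanner's y) is the direction of the aiming line into which the beam spreads; z completes them.
- cradle: Black charging cradle fixed to the counter: foot 120 x 92 mm, 16 mm high, and an upright pocket, 57 x 53 mm outside, around the handle. Origin: on the counter under the pocket; x is where the scanner looks (away from the robot, up to 0.45 rad aside), z up. Pocket floor at 20 mm, mouth at 70 mm; the handle stands 50 mm deep with 1.5 mm play each side, comes out straight up, no latch.
- cradle_mouth (a point): Centre of the pocket's mouth, 70 mm above the counter.
- yellow_can: Yellow quart paint can with a white band, 108 mm diameter, 121 mm high, 1.2 kg, loose, the only one with a label on its lid. It stands in any of three places in a row with the other two cans. Origin: centre of its underside, z up; x and y as for the bar code.
- barcode (a point): Centre of the bar code on the white label (48 x 68 mm) stuck on the yellow can's lid, facing up, 119 mm above the counter (2 mm below the can's rim). Its y axis runs along the code, from bar to bar (56 mm long); its x axis runs along the bars, which are 38 mm long; z up.
- olive_can: Olive paint can, same size as the yellow one, loose, no label on its lid; leave it. Origin: centre of its underside.
- white_can: White paint can with a beige band, same size, loose, no label on its lid; leave it. Origin: centre of its underside.
- tape_roll: Blue roll of masking tape lying flat, 100 mm diameter, 24 mm high; leave it. Origin: centre of its underside.
- paint_brush: Paint brush lying on the counter, about 220 mm long; leave it. Origin: on its underside, near its middle.
There are look-alikes about, which are no part of the job. What is meant by the scanner is not orange, and is the smaller of those in its own colour.

How it is judged (in metres and radians):
On the way:
1. the scanner is drawn out of the cradle's pocket and carried by the fingers, its handle clear above the mouth (z of scanner in the frame of cradle above 0.08 m and contact force between scanner and the fingers above 1 N and contact force between scanner and cradle below 0.2 N), for 0.2 s.
At the end, for the whole second after the job is handed in: Scanner in the fingers only, at rest; bar code 60-140 mm ahead of the window, within 20 mm of the beam along the aiming line and 18 mm across it; beam within 45 deg of straight down; aiming line within 24 deg of the code's length; cans within 15 mm, tape and brush within 30 mm of their starts (contact force between scanner and the fingers above 1 N and contact force between scanner and cradle below 0.2 N and contact force between scanner and yellow_can below 0.2 N and contact force between scanner and olive_can below 0.2 N and contact force between scanner and white_can below 0.2 N and x of barcode in the frame of scanner_window between 0.06 and 0.14 m and y of barcode in the frame of scanner_window between -0.02 and 0.02 m and z of barcode in the frame of scanner_window between -0.018 and 0.018 m and angle between scanner_window's own x axis and vertical above 2.3516 rad and angle between the y axis of scanner_window and the y axis of barcode, either way round below 0.42 rad and height (world z) of scanner_window above 0.15 m and height (world z) of scanner above 0.1 m and linear speed of scanner below 0.03 m/s and angular speed of scanner below 0.2 rad/s and angle between each of yellow_can, olive_can, white_can's own z axis and vertical below 0.1 rad and distance of each of yellow_can, olive_can, white_can from where it was at the start of the episode below 0.015 m and distance of each of tape_roll, paint_brush from where it was at the start of the episode below 0.03 m); the arm keeps its last pose, push and grip.
It fails at once if a can is shoved more than 15 mm or tipped (distance of any of yellow_can, olive_can, white_can from where it was at the start of the episode above 0.015 m or angle between any of yellow_can, olive_can, white_can's own z axis and vertical above 0.2 rad).
It fails at once if the tape or the brush is moved more than 30 mm (distance of any of tape_roll, paint_brush from where it was at the start of the episode above 0.03 m).
It also fails if it takes over 42 s, if anything falls off the work surface, if the arm or the gripper's body presses on something with over 40 N, if the wrist force passes 120 N, or if a joint passes its speed limit or range.

## Working session

There is one attempt and no reset: what is moved stays moved. The work goes in short steps, Python scripts to look and compute and a tool call to move; the robot and the scene stay as the last step left them, time stands still between calls to the robot, and variables do not carry over. Pictures are saved under pics/ and viewed, at most 10 in all, crops included, and the job is handed in when it is done.

Besides the shell and the picture viewer there is one more tool, called after ">>>" as name([rows], argument=value, ...), one row to a line, values as JSON. drive_tool: Moves the arm, as the interface text tells. Its arguments: {"type":"object","properties":{"moves":{"type":"array"},"squeeze":{"type":"number"}},"required":["moves"]}

```bash
mkdir -p pics; python3 - <<'E'
from plant import env,snapshot,calibration
import cv2,numpy as np
np.set_printoptions(precision=4,suppress=True)
o=env.get_obs();print(o)
for n in("scene","top"):
    cv2.imwrite(f"pics/{n}0.png",snapshot(n)[:,:,::-1]);c=calibration(n);print(n,c)
print(calibration("wrist"))
E
```

```text
{'time_s': 0.0, 'qpos': array([66.3569, 33.0339,  1.4232, 82.3876, -0.86  , 64.6885, -3.2387]), 'joint_velocities': array([ 0.0616, -0.0241,  0.1332,  0.0582,  0.1367,  0.0494, -0.0174]), 'joint_efforts': array([ -0.0012, -76.5766,   2.2497, -28.597 ,   0.0152,   0.0126,
        -0.    ]), 'tool_pos': array([ 0.2178, -0.6384,  0.2304]), 'ee_rot': array([-179.9006,    0.0046,   18.8422]), 'contact_force': array([-0.127 , -0.9801, -0.4045]), 'moment': array([-0.0108, -0.0464,  0.0051]), 'finger_force': 0.0, 'grip_width': 0.08535058991511506}
scene {'mtx': array([[407.5761,   0.    , 277.0986],
       [  0.    , 407.5761, 207.9585],
       [  0.    ,   0.    ,   1.    ]]), 'cam_to_world': array([[ 0.5626,  0.4951, -0.662 ,  1.155 ],
       [ 0.8265, -0.3536,  0.438 , -0.3989],
       [-0.0173, -0.7936, -0.6082,  0.6338],
       [ 0.    ,  0.    ,  0.    ,  1.    ]])}
top {'mtx': array([[402.1101,   0.    , 280.4734],
       [  0.    , 402.1101, 208.5944],
       [  0.    ,   0.    ,   1.    ]]), 'cam_to_world': array([[ 0.0246, -0.9933,  0.1131,  0.464 ],
       [-0.9997, -0.0247,  0.0007, -0.0051],
       [ 0.0021, -0.1131, -0.9936,  1.1649],
       [ 0.    ,  0.    ,  0.    ,  1.    ]])}
{'mtx': array([[323.2874,   0.    , 280.1978],
       [  0.    , 323.2874, 207.5281],
       [  0.    ,   0.    ,   1.    ]]), 'mount': array([[ 0.0007, -0.9595, -0.2818,  0.0704],
       [ 1.    ,  0.0005,  0.0007, -0.0009],
       [-0.0005, -0.2818,  0.9595, -0.1426],
       [ 0.    ,  0.    ,  0.    ,  1.    ]])}
```

View pics/scene0.png

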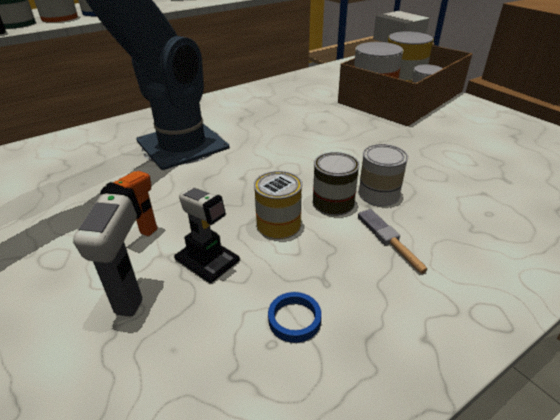

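View pics/top0.png

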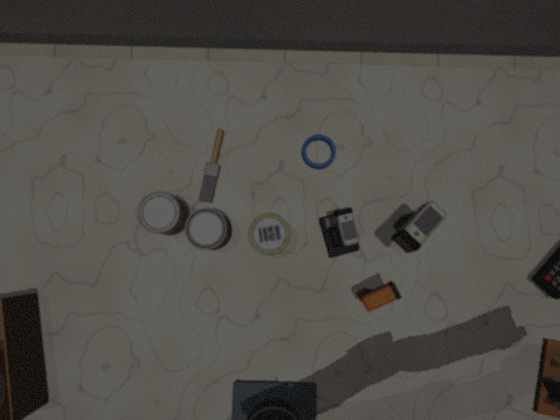

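```bash
cat > h.py <<'E'
from plant import env,snapshot,calibration
import cv2,numpy as np
from scipy.spatial.transform import Rotation as R
np.set_printoptions(precision=4,suppress=True)
def pose():
    o=env.get_obs();T=np.eye(4);T[:3,:3]=R.from_euler('xyz',o['ee_rot'],degrees=True).as_matrix();T[:3,3]=o['tool_pos'];return T
def cast(c,C,px,z):
    px=np.atleast_2d(px).astype(float);d=np.c_[px,np.ones(len(px))]@np.linalg.inv(c['mtx']).T@C[:3,:3].T
    p=C[:3,3];return p+d*((z-p[2])/d[:,2])[:,None]
E
python3 - <<'E'
from h import *
c=calibration("top");C=c["cam_to_world"]
im=cv2.imread("pics/top0.png")
a=im[190:270,310:450];b=im[190:270,230:310]
v=np.hstack([cv2.resize(x,None,fx=3.5,fy=3.5,interpolation=cv2.INTER_CUBIC) for x in(a,b)])
cv2.imwrite("pics/crop1.png",cv2.convertScaleAbs(v,alpha=1.8))
for n,p,z in(("cradlefoot",(340,232),.016),("yellow",(269,234),.12),("head",(347,228),.18),("olive",(207,229),.12),("white",(160,213),.12),("big",(420,225),.2),("orange",(380,296),.1),("tape",(318,151),.02)):
    print(n,cast(c,C,p,z))
E
```

```text
cradlefoot [[ 0.5317 -0.176   0.016 ]]
yellow [[0.5158 0.0238 0.12  ]]
head [[ 0.5322 -0.1687  0.18  ]]
olive [[0.5248 0.1853 0.12  ]]
white [[0.5635 0.3098 0.12  ]]
big [[ 0.5424 -0.3409  0.2   ]]
orange [[ 0.3628 -0.2689  0.1   ]]
tape [[ 0.7658 -0.1094  0.02  ]]
```

View pics/crop1.png

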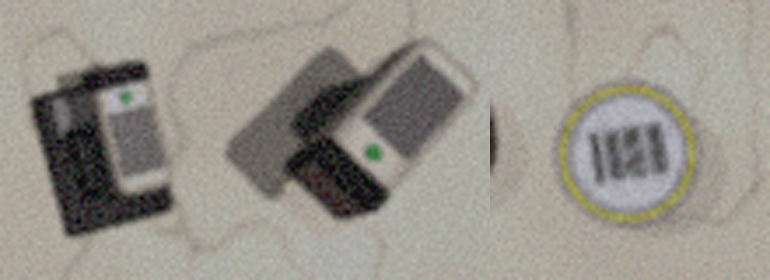

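>>> drive_tool([
  [1,[0,0,-6],[0,0,0]],
  [1,[0,0,-6],[0,0,0]],
  [1,[4,-4,0],[0,0,0]],
  [1,[4,-4,0],[0,0,0]],
  [1,[4,-4,0],[0,0,0]],
  [1,[4,-4,0],[0,0,0]],
  [1,[4,-4,0],[0,0,0]],
  [1,[4,-4,0],[0,0,0]],
  [1,[4,-4,0],[0,0,0]],
  [1,[4,-4,0],[0,0,0]],
], squeeze=80)

```text
time_s: 1.35
tool_pos: [0.4179, -0.2309, 0.3512]
ee_rot: [-180.0, 0.0, 18.8]
contact_force: [0.7, -0.0, 0.3]
grip_width: 0.0854
finger_force: 0.0
```

>>> drive_tool([
  [1,[3,-2.5,0],[0,0,0]],
  [1,[3,-2.5,0],[0,0,0]],
  [1,[3,-2.5,0],[0,0,0]],
  [1,[0,0,0],[0,0,0]],
  [1,[0,0,0],[0,0,0]],
  [1,[0,0,0],[0,0,0]],
  [1,[0,0,0],[0,0,0]],
  [1,[0,0,0],[0,0,0]],
  [1,[0,0,0],[0,0,0]],
  [1,[0,0,0],[0,0,0]],
])

```text
time_s: 2.6
tool_pos: [0.4784, -0.1327, 0.3513]
ee_rot: [180.0, -0.0, 18.8]
contact_force: [0.4, -0.2, 0.6]
grip_width: 0.0851
finger_force: 0.0
```

```bash
python3 - <<'E'
from h import *
T=pose();np.save("T1.npy",T);print(T,env.get_obs()['qpos'])
im=snapshot("wrist");cv2.imwrite("pics/w1.png",im[:,:,::-1])
E
```

```text
[[ 0.9465  0.3228  0.      0.4784]
 [ 0.3228 -0.9465  0.     -0.1327]
 [ 0.      0.     -1.      0.3513]
 [ 0.      0.      0.      1.    ]] [ 19.9774  12.5485 -12.6085  96.5511   2.8711  71.2144 -64.4301]
```

View pics/w1.png

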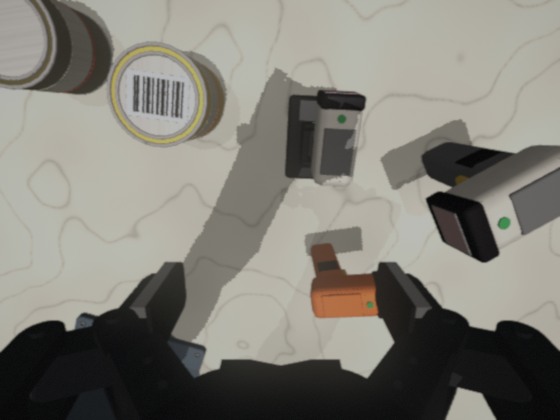

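```bash
python3 - <<'E'
from h import *
im=cv2.imread("pics/w1.png")
a=im[80:200,275:385];b=im[60:132,120:200]
v=cv2.resize(a,None,fx=5,fy=5,interpolation=cv2.INTER_CUBIC);cv2.imwrite("pics/crop2.png",v)
g=cv2.cvtColor(im,6)
# barcode
m=np.zeros_like(g);cv2.circle(m,(159,96),36,255,-1)
k=((g<110)&(m>0)).astype(np.uint8)
r=cv2.minAreaRect(np.argwhere(k)[:,::-1].astype(np.float32));print(r)
c=calibration("wrist");C=np.load("T1.npy")@c["mount"]
bp=cast(c,C,cv2.boxPoints(r),.119);print(bp,bp.mean(0),[np.linalg.norm(bp[i]-bp[(i+1)%4]) for i in range(4)])
for i in range(2): d=bp[i+1]-bp[i];print(np.degrees(np.arctan2(d[1],d[0])))
E
```

```text
((157.44761657714844, 95.89301300048828), (51.742095947265625, 34.957298278808594), 7.594643592834473)
[[ 0.4935  0.0499  0.119 ]
 [ 0.5305  0.0524  0.119 ]
 [ 0.5417 -0.0017  0.119 ]
 [ 0.5048 -0.0057  0.119 ]] [0.5176 0.0237 0.119 ] [np.float64(0.03706789141497678), np.float64(0.05518176608930191), np.float64(0.03709561715821447), np.float64(0.05675589858788116)]
3.7359559753238454
-78.30666830796763
```

View pics/crop2.png

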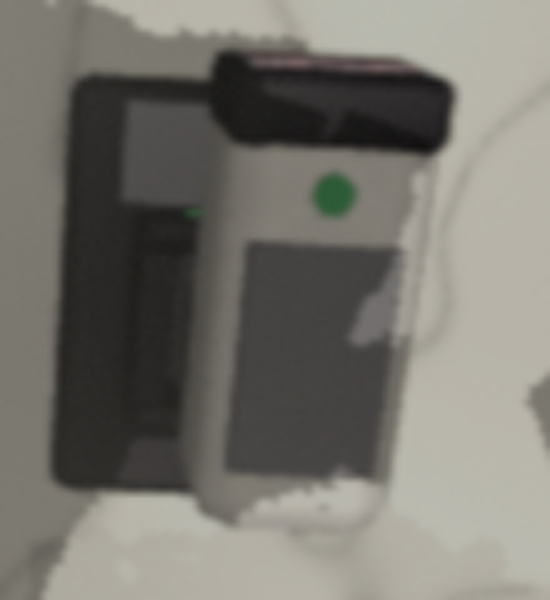

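```bash
python3 - <<'E'
from h import *
c=calibration("wrist");C=np.load("T1.npy")@c["mount"]
f=lambda u,v,z:cast(c,C,(275+u/5,80+v/5),z)[0]
rear=f(300,528,.1745);pb=f(304.5,473,.176);pt=f(326,244,.183);dot=f(334,195,.1845)
print(rear,pb,pt,dot)
for q in(pt,dot):d=q-pb;print(np.degrees(np.arctan2(d[1],d[0])),np.hypot(*d[:2]))
nf=f(325,145,.186);print(nf)
# foot left edge
a=f(52,480,.016);b=f(75,85,.016);d=b-a;print(a,b,np.degrees(np.arctan2(d[1],d[0])),np.linalg.norm(d))
y=np.arctan2(*(pt-pb)[[1,0]]);u=np.array([np.cos(y),np.sin(y)])
print("origin",rear[:2]+.0321*u,"headc",rear[:2]+.0481*u)
print("width",np.linalg.norm(f(190,450,.17)-f(385,460,.17)), "win z->", )
s=calibration("top");print(cast(s,s['cam_to_world'],(310+120/3.5,190+75/3.5),.18))
E
```

```text
[ 0.4958 -0.1845  0.1745] [ 0.5067 -0.1809  0.176 ] [ 0.5492 -0.1671  0.183 ] [ 0.5578 -0.1649  0.1845]
17.985355592131015 0.044671569013667665
17.3351559032108 0.05355781202380949
[ 0.5654 -0.1598  0.186 ]
[ 0.4611 -0.1462  0.016 ] [ 0.5691 -0.1156  0.016 ] 15.845160273558163 0.11223573579559419
origin [ 0.5263 -0.1746] headc [ 0.5415 -0.1697]
width 0.0395731570258198 win z->
[[ 0.573  -0.1618  0.18  ]]
```

>>> drive_tool([
  [1,[-0.3,2.7,2],[0,0,0.03]],
  [1,[-0.3,2.7,2],[0,0,0]],
  [1,[0,0,0],[0,0.15,0]],
  [1,[0,0,0],[0,0.15,0]],
  [1,[0,0,0],[0,0.15,0]],
  [1,[0,0,0],[0,0.15,0]],
  [1,[0,0,0],[0,0,0]],
  [1,[0,0,0],[0,0,0]],
  [1,[0,0,0],[0,0,0]],
  [1,[0,0,0],[0,0,0]],
])

```text
time_s: 3.9
tool_pos: [0.4904, -0.183, 0.3112]
ee_rot: [-179.6, -32.7, 17.3]
contact_force: [0.2, -0.3, -0.4]
grip_width: 0.0855
finger_force: 0.0
```

```bash
python3 - <<'E'
from h import *
T=pose();print(T,env.get_obs()['qpos'])
z=T[:3,2];h=np.array([.5415,-.170,.159])
for back in(-.10,0.024):print(back,((h+back*z)-T[:3,3])@T[:3,:3]*100)
E
```

```text
[[ 0.8031  0.3011  0.5141  0.4904]
 [ 0.2507 -0.9536  0.1669 -0.183 ]
 [ 0.5405 -0.0052 -0.8413  0.3112]
 [ 0.      0.      0.      1.    ]] [ 46.9918   7.6878 -17.4067 119.0939 -37.7079  36.7414 -15.0167]
-0.1 [-3.8     0.3812  5.6502]
0.024 [-3.8     0.3812 18.0502]
```

>>> drive_tool([
  [1,[-1.9,0.4,2],[0,0,0]],
  [1,[-1.9,0,3.6],[0,0,0]],
  [1,[0,0,0],[0,0,0]],
  [1,[0,0,3],[0,0,0]],
  [1,[0,0,3],[0,0,0]],
  [1,[0,0,2.4],[0,0,0]],
  [1,[0,0,2],[0,0,0]],
  [1,[0,0,2],[0,0,0]],
  [1,[0,0,0],[0,0,0]],
  [1,[0,0,0],[0,0,0]],
])

```text
time_s: 5.15
tool_pos: [0.5548, -0.1698, 0.1452]
ee_rot: [-179.3, -32.4, 17.2]
contact_force: [-0.7, -0.9, 0.4]
grip_width: 0.0856
finger_force: 0.0
```

```bash
python3 - <<'E'
from h import *
T=pose();z=T[:3,2];h=np.array([.5415,-.170,.159]);print(T,((h+.024*z)-T[:3,3])@T[:3,:3]*100,env.get_obs()['contact_force'])
a=snapshot("wrist")[:,:,::-1];b=snapshot("scene")[:,:,::-1][120:320,100:380]
cv2.imwrite("pics/g1.png",np.hstack([cv2.resize(a,(440,330)),cv2.resize(b,(360,330))]))
E
```

```text
[[ 0.8061  0.3025  0.5085  0.5548]
 [ 0.2501 -0.9531  0.1705 -0.1698]
 [ 0.5363 -0.0103 -0.844   0.1452]
 [ 0.      0.      0.      1.    ]] [-0.341  -0.3937  0.5565] [-0.6906 -0.859   0.3516]
```

View pics/g1.png

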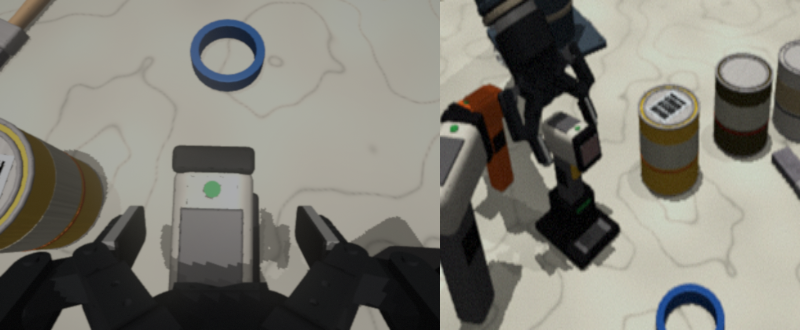

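>>> drive_tool([
  [1,[-0.3,-0.4,0.5],[0,0,0]],
  [1,[0,0,0],[0,0,0]],
  [0,[0,0,0],[0,0,0]],
  [0,[0,0,0],[0,0,0]],
  [0,[0,0,0],[0,0,0]],
  [0,[0,0,0],[0,0,0]],
  [0,[0,0,0],[0,0,0]],
  [0,[0,0,0],[0,0,0]],
  [0,[0,0,0],[0,0,0]],
  [0,[0,0,0],[0,0,0]],
], squeeze=80)

```text
time_s: 6.5
tool_pos: [0.5541, -0.1675, 0.1415]
ee_rot: [-179.0, -32.1, 17.2]
contact_force: [-2.7, -0.5, 5.1]
grip_width: 0.04
finger_force: 79.2
```

>>> drive_tool([
  [0,[0.54,0,-0.84],[0,0,0]],
  [0,[0.81,0,-1.27],[0,0,0]],
  [0,[1.07,0,-1.69],[0,0,0]],
  [0,[1.07,0,-1.69],[0,0,0]],
  [0,[1.61,0,-2.53],[0,0,0]],
  [0,[1.61,0,-2.53],[0,0,0]],
  [0,[1.61,0,-2.53],[0,0,0]],
  [0,[1.61,0,-2.53],[0,0,0]],
  [0,[0,0,0],[0,0,0]],
  [0,[0,0,0],[0,0,0]],
])

```text
time_s: 7.75
tool_pos: [0.5553, -0.1694, 0.3251]
ee_rot: [-179.0, -32.0, 17.2]
contact_force: [0.3, -0.2, -1.9]
grip_width: 0.0404
finger_force: 80.2
```

```bash
python3 - <<'E'
from h import *
T=pose();np.save("T2.npy",T);print(T,env.get_obs()['qpos'])
a=snapshot("wrist")[:,:,::-1];b=snapshot("scene")[:,:,::-1][80:280,100:380]
cv2.imwrite("pics/w2.png",a)
cv2.imwrite("pics/g2.png",np.hstack([cv2.resize(a,(440,330)),cv2.resize(b,(360,330))]))
E
```

```text
[[ 0.8097  0.3052  0.5012  0.5553]
 [ 0.2509 -0.9522  0.1744 -0.1694]
 [ 0.5305 -0.0154 -0.8476  0.3251]
 [ 0.      0.      0.      1.    ]] [ 27.5393  10.7676  -2.1819 112.0594 -35.7185  38.8798 -22.3791]
```

View pics/g2.png

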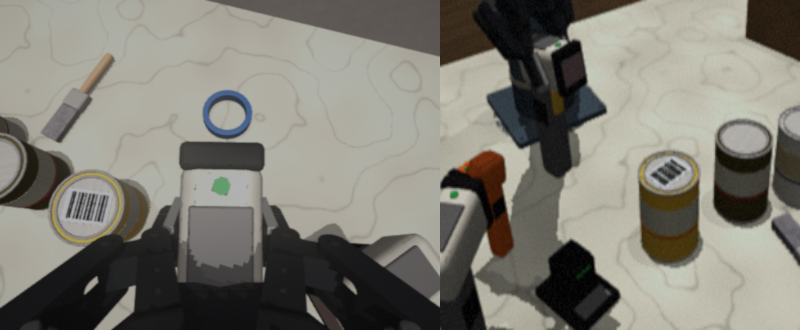

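>>> drive_tool([
  [0,[0,0,-1],[0,-0.14,0]],
  [0,[0,0,-1],[0,-0.14,0]],
  [0,[0,0,-1],[0,-0.14,0]],
  [0,[0,0,0],[0,-0.14,0]],
  [0,[0,0,0],[0,-0.14,0]],
  [0,[0,0,0],[0,-0.14,0]],
  [0,[0,0,0],[0,-0.14,0]],
  [0,[0,0,0],[0,-0.14,0]],
  [0,[0,0,0],[0,-0.14,0]],
  [0,[0,0,0],[0,0,0]],
])

```text
time_s: 9.1
tool_pos: [0.546, -0.172, 0.3484]
ee_rot: [-178.7, 40.4, 18.8]
contact_force: [0.2, 0.8, -2.6]
grip_width: 0.0403
finger_force: 82.2
```

```bash
cat >> h.py <<'E'
Tg=np.eye(4);Tg[:3,:3]=R.from_euler('xyz',[-179,-32.1,17.2],degrees=True).as_matrix();Tg[:3,3]=[.5541,-.1675,.1415]
S=np.eye(4);S[:3,:3]=R.from_euler('z',17,degrees=True).as_matrix();S[:3,3]=[.5263,-.1746,.02]
W=np.eye(4);W[:3,:3]=R.from_euler('y',-8,degrees=True).as_matrix();W[:3,3]=[.0616,0,.1454]
TW=np.linalg.inv(Tg)@S@W; TW[1,3]=0
BC=np.array([.5176,.0237,.119])
E
python3 - <<'E'
from h import *
T=pose();print(T,env.get_obs()['qpos']);w=T@TW
print("win",w); print("beam off",np.degrees(np.arccos(-w[2,0])),"line az",np.degrees(np.arctan2(w[1,1],w[0,1])))
E
```

```text
[[ 0.7207  0.308  -0.6211  0.546 ]
 [ 0.2452 -0.9512 -0.1872 -0.172 ]
 [-0.6485 -0.0174 -0.761   0.3484]
 [ 0.      0.      0.      1.    ]] [ -2.8757  42.9656  16.6683  60.2133   8.3318 113.7626 -57.6306]
win [[ 0.4076 -0.3178  0.8561  0.577 ]
 [ 0.1374  0.9482  0.2866 -0.1615]
 [-0.9028  0.0008  0.4301  0.3241]
 [ 0.      0.      0.      1.    ]]
beam off 25.473861667782778 line az 108.52988838406448
```

```bash
python3 - <<'E'
from h import *
T=pose();Rn=T[:3,:3]@R.from_rotvec([0,.08,0]).as_matrix()@R.from_rotvec([.10,0,.12]).as_matrix()
w=Rn@TW[:3,:3];tcp=BC-.10*w[:,0]-Rn@TW[:3,3]
print(R.from_matrix(Rn).as_euler('xyz',degrees=True),"beam",np.degrees(np.arccos(-w[2,0])),"az",np.degrees(np.arctan2(w[1,1],w[0,1])))
print(tcp,"low above",(tcp+[0,0,.08]-T[:3,3])@Rn*100,"down8",np.array([0,0,-.08])@Rn*100)
s=Rn@TW[:3,:3]@W[:3,:3].T; print("scanner org z",(tcp+Rn@TW[:3,3]-s@W[:3,3]))
E
```

```text
[-178.0199   36.0361   10.1747] beam 29.864627635598517 az 99.5235858688142
[0.4347 0.0086 0.2274] low above [ -3.8664 -19.4529   8.5572] down8 [4.7064 0.2235 6.4653]
scanner org z [ 0.313  -0.0116  0.2088]
```

>>> drive_tool([
  [0,[0,0,0],[0,0.08,0]],
  [0,[0,0,0],[0.1,0,0.12]],
  [0,[-0.6,-3.2,1.4],[0,0,0]],
  [0,[-0.6,-3.2,1.4],[0,0,0]],
  [0,[-0.6,-3.2,1.4],[0,0,0]],
  [0,[-0.6,-3.2,1.4],[0,0,0]],
  [0,[-0.7,-3.2,1.4],[0,0,0]],
  [0,[-0.8,-3.5,1.6],[0,0,0]],
  [0,[0,0,0],[0,0,0]],
  [0,[0,0,0],[0,0,0]],
])

```text
time_s: 10.35
tool_pos: [0.4332, 0.0067, 0.3124]
ee_rot: [-178.2, 35.6, 9.8]
contact_force: [0.6, -0.0, -2.2]
grip_width: 0.0403
finger_force: 82.2
```

```bash
python3 - <<'E'
from h import *
T=pose();print(T,env.get_obs()['qpos']);w=T@TW
b=w[:3,:3].T@(BC-w[:3,3]);print("bc in win",b,"beam",np.degrees(np.arccos(-w[2,0])))
tcp=BC-.10*w[:3,0]-T[:3,:3]@TW[:3,3]
print("go",(tcp-T[:3,3])@T[:3,:3]*100)
c=calibration("scene");P=np.linalg.inv(c['cam_to_world'])
for n,off in(("win",[0,0,0]),("noseL",[0,.02,0]),("head",[-.046,0,0]),("org",None)):
    p=w[:3,3]+w[:3,:3]@np.array(off) if off else (w@np.linalg.inv(W))[:3,3]
    q=c['mtx']@(P[:3,:3]@p+P[:3,3]);print(n,p,q[:2]/q[2])
im=snapshot("scene")[:,:,::-1];cv2.imwrite("pics/s3.png",im);a=snapshot("wrist")[:,:,::-1];cv2.imwrite("pics/w3.png",a)
v=cv2.resize(im[60:270,160:440],(560,420));cv2.imwrite("pics/g3.png",np.hstack([v,cv2.resize(a,(240,180)).__class__((420,240,3),np.uint8)*0+cv2.copyMakeBorder(cv2.resize(a,(240,180)),0,240,0,0,0)]))
E
```

```text
[[ 0.8015  0.1522 -0.5784  0.4332]
 [ 0.1388 -0.988  -0.0678  0.0067]
 [-0.5817 -0.026  -0.813   0.3124]
 [ 0.      0.      0.      1.    ]] [-16.9963  30.4705  16.7225  86.9032  -4.44    99.2918 -79.8633]
bc in win [ 0.1744  0.0015 -0.0424] beam 30.327962850849136
go [ 5.0624 -0.0024  6.9121]
win [0.4673 0.0125 0.291 ] [257.2781 104.6719]
noseL [0.4641 0.0322 0.2911] [264.4402 101.8081]
head [0.4444 0.0084 0.3307] [248.7449  83.0863]
org [ 0.3115 -0.013   0.2927] [211.8046  84.4003]
```

View pics/g3.png

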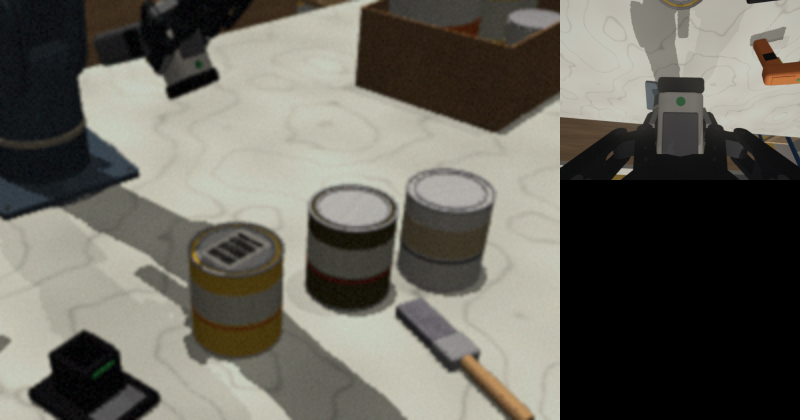

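>>> drive_tool([
  [0,[1,0,1.4],[0,0,0]],
  [0,[1,0,1.4],[0,0,0]],
  [0,[1,0,1.4],[0,0,0]],
  [0,[1,0,1.4],[0,0,0]],
  [0,[1.1,0,1.3],[0,0,0]],
  [0,[0,0,0],[0,0,0]],
  [0,[0,0,0],[0,0,0]],
  [0,[0,0,0],[0,0,0]],
  [0,[0,0,0],[0,0,0]],
  [0,[0,0,0],[0,0,0]],
])

```text
time_s: 11.7
tool_pos: [0.4344, 0.0098, 0.2259]
ee_rot: [-178.2, 35.6, 9.9]
contact_force: [-0.2, -0.3, -1.3]
grip_width: 0.0401
finger_force: 82.2
```

```bash
python3 - <<'E'
from h import *
T=pose();print(env.get_obs()['qpos'],T[:3,3]);w=T@TW
print("bc in win",w[:3,:3].T@(BC-w[:3,3]),"beam",np.degrees(np.arccos(-w[2,0])))
tcp=BC-.10*w[:3,0]-T[:3,:3]@TW[:3,3]
print("go",(tcp-T[:3,3])@T[:3,:3]*100)
c=calibration("scene");P=np.linalg.inv(c['cam_to_world'])
im=snapshot("scene")[:,:,::-1].copy();t=snapshot("top")[:,:,::-1]
v=cv2.resize(im[100:250,180:330],(600,600),interpolation=cv2.INTER_CUBIC)
# head corner/ends: top-rear edge, top-nose edge
for off in([0,.0205,.022],[0,-.0205,.022],[-.091,.0205,.022],[-.091,-.0205,.022],[0,.0205,-.022]):
    p=w[:3,3]+w[:3,:3]@np.array(off);q=c['mtx']@(P[:3,:3]@p+P[:3,3]);q=q[:2]/q[2]
    cv2.circle(v,tuple(int(x) for x in (q-[180,100])*4),4,(0,0,255),1)
cv2.imwrite("pics/g4.png",v);cv2.imwrite("pics/t4.png",t)
E
```

```text
[-16.7777  35.1001  15.8981  93.0116  -5.561   88.7462 -79.5265] [0.4344 0.0098 0.2259]
bc in win [ 0.0989 -0.0008 -0.0001] beam 30.266973145825094
go [-0.107  0.076 -0.039]
```

View pics/g4.png

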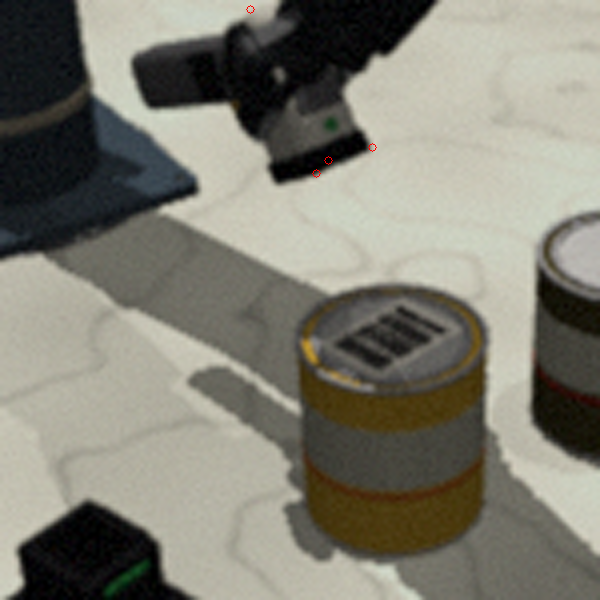

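```bash
python3 -c "
from plant import *
print(sign_off())"
```

```text
the job is handed in; nothing more can be done
None
```

The scanner is out of its cradle and held nose-down about 10 cm above the middle of the yellow can's bar code, with the beam about 30° off vertical and the aiming line within a few degrees of the code's length. I handed the job in at about 12 s; `sign_off` gave no verdict. The arm met no unexpected contact, and I did not re-measure the cans, tape or brush afterwards.

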